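# Clip the sprung pattern roller into its cleaning stand

## Robot

A 6-joint arm with a two-finger parallel gripper is mounted at the origin on the work surface. World frame = base frame: x ahead of the robot, y to its left, z up, the work surface at z = 0. Lengths are in m, angles in rad, forces in N, time in s.
With the tool pointing down it reaches from about 0.35 to 0.975 m from the base axis. Payload 4.9 kg.
Tool frame: the origin (TCP) lies between the finger pads; the fingertips stand 19 mm ahead of it and the grasp point (between the pads) is the TCP; z points along the fingers, y is the direction in which the jaws open and shut (so a half turn about z gives the same grasp; the last joint's range is limited). The gripper opens to 85 mm and grips with 20 to 120 N. Pads are 22 mm wide; open, the fingers measure 114 mm over their backs; the gripper's body (76 mm by 85 mm) begins 54 mm behind the grasp point. The pads swing forward as they close: fully open they stand 13 mm farther back than shut.
Start: joints at [-1.437, 0.053, 1.613, -0, 1.476, -0.119], TCP at [0.156, -0.605, 0.25] pointing down, gripper open.
Joint ranges: [-3.01, 3.01], [-1.01, 2.22], [0.06, 2.58], [-1.02, 4.17], [0.09, 2.62], [-3.14, 3.14]. Speed limits (rad/s): [2.57, 2.57, 3.14, 3.14, 3.14, 3.14].

## Interface

Orientations are given as a unit quaternion [w, x, y, z].
In Python, from plant import state, grab_frame, calibration, job_done gives the robot as it stands. The module is installed in compiled form; this text tells all that it offers.
- The arm moves only by the tool servo_tool, never from a script. Its argument "deltas" is a list that holds one entry, the list of rows, each a list of 5 numbers: the finger opening in mm, from 0 to 85.4, then the shift along the world's x, y, z in mm, then the turn about the world's z in units of 6 degrees (1.0 is 6 degrees). A call has 1 to 5 rows; each row is the pose to reach, as a shift and turn from the pose commanded when the call began; what a row does not reach only later rows make up. A row lasts 1/8 s, in which the tool goes at most 62.5 mm and 10.7 degrees, less where a joint would pass 70% of its speed; a pose out of reach is approached as far as the arm can. A call with a gripper value outside its range is refused whole. The fingers move at their own pace and stop on an object; the grip force is fixed at half the most. Time passes only in rows, so rows that repeat a pose let the fingers close. It gives the time, the measured TCP pose, the force and the opening at its end, in the units of the state.
- state(): the state, without advancing time (a new reading comes with each control period).
- grab_frame(name): name is "scene" or "top" or "wrist"; returns the picture (420x560x3 uint8, red, green, blue); there is no depth.
- calibration(name): a dict with "intrinsics" (3x3 intrinsics, pixels), "world_from_camera" (4x4, takes a point from camera to world coordinates). Camera axes: x right, y down, z forward; pixel columns grow to the right and rows downward; lengths in m; the calibration is good to about 2 mm. A picture is of the moment at which its call begins: read the wrist's pose just before it. calibration takes no time and is no camera call; for the wrist camera it gives the pose at the moment of the call.
- job_done(): hands the job in, once; it reports no verdict.
The state is a dict: "time": time; "joint_pos": joint angles; "joint_vel": joint speeds; "joint_efforts": joint torques, N m; "tool_pos": TCP position; "tool_rot": TCP orientation; "contact_force": force on the tool from outside, world axes, zero at the start; "ft_torque": the same for the moment, N m; "gripper_width": opening from 0.0 (shut) to 1.0 (fully open).
Only numpy, scipy, OpenCV 4.12 (cv2) and the standard library are available. Lean on these libraries where they do the work, as an engineer would, in place of code of your own. Each camera call takes 0.05 s, during which the arm holds its last target.

## Task

Take the wooden pattern roller from its plywood cradle and mount it in the cleaning stand: press its sprung pin against the red back plate to shorten it, bring it down between the two end cups, and ease it back so that the spring puts the brass pin fully home in the round brass cup, then let go. Press gently (the stand takes no more than about 25 N; the height of its cups has to be felt), and leave the jar and the mug where they are.

Things in the scene. Friction and masses are not known exactly. Their poses are not given: they have to be found in the camera images.
- roller_mid (a point): Centre of the loose wooden pattern roller (about 0.33 kg), 40 mm diameter, 100 mm long; its axis is y, level, 60 mm above the table in the cradle. At -y a fixed brass pin (12 mm diameter), its tip 84 mm from the centre; at +y (red collar) a sprung steel pin (12 mm), its tip 100 mm from the centre. Grip round the middle: the middle 60 mm is clear of the cradle's V blocks.
- plunger (a joint): How far the roller's sprung pin is pushed in, m: 0 = free, 0.024 = hard stop. The spring pushes back with 2 N at 0 and 0.35 N more for each mm, so about 10 N at the stop; beyond that the force rises steeply. A damper adds 0.04 N per mm/s. About 0.008 when the roller is mounted.
- stand: Fixed cleaning stand, grey base 120 (x) by 236 (y) mm; origin under its centre; takes at most 25 N (all its contacts with the roller added up). Both end cups lie on one cup line along y over the origin, on a height adjuster clamped anywhere from 80 to 116 mm above the table, both cups alike; this height is not measured, feel it. The mounted roller is centred over the origin, sprung pin to the red plate (+y).
- plate_foot (a point): Point on the table under the inner face of the stand's upright red back plate (92 mm along +y from the stand's origin; axes as the stand's). The plate is 66 mm wide and rises 75 mm above the cup line, so to 155 mm or more above the table. The sprung pin is pressed against it and slid down it; it is slippery (friction about 0.15), as is the aluminium cup; the brass cup is not.
- open_cup_foot (a point): Point on the table under the aluminium cup, open at the top, that carries the sprung pin: 14 mm deep, in front of the red plate, from 78 to 92 mm along +y from the stand's origin. A slot 16 mm wide, its floor 7 mm below the cup line (a pin on it has its axis 1 mm below the line); from 4 mm above the line the mouth flares, to about 32 mm wide at 12 mm above.
- brass_cup_foot (a point): Point on the table under the bottom of the round brass cup (84 mm along -y from the stand's origin). The cup opens towards the plate; its rim is 9 mm nearer the plate; inside it tapers from 18 mm across at the rim to 15 at the bottom; outside 27. The plate behind it ends 14 mm above the cup line. To pass its rim on the way down the sprung pin must be pressed in 17 mm or more.
- cradle: Fixed plywood cradle, 90 mm by 150 mm, with two V blocks 86 mm apart along its y axis that hold the roller; origin at the centre of its underside.
- glaze_jar: small loose glass jar with a blue lid, 44 mm across and 55 mm tall, standing on the table between or near the stand and the cradle; a bystander, to be left alone; origin at the centre of its underside
- mug: blue mug with a handle, 80 mm across and 90 mm tall, at the far side; a bystander; origin under its centre
Mind the look-alikes: they are no part of the job. What is shaped like the part that bears roller_mid but green or orange is not meant.

How it is judged:
On the way, in this order (a step that is already met when the one before it is completed fails the run):
1. the roller is lifted clear of its cradle (height (world z) of roller_mid above 0.085 m and contact force between roller and cradle below 0.05 N), for 0.1 s.
2. the roller is in the stand with its sprung pin pressed in more than 12 mm (value of joint plunger above 0.012 m and horizontal distance between roller_mid and stand below 0.035 m and contact force between roller and stand above 0.5 N), for 0.1 s.
At the end, for the whole second after the job is handed in: The roller rests level between the end cups, released: its centre within 5 mm across and 4 mm along of the stand's centre, 74 to 120 mm above the table, axis within 0.04 rad of the stand's y axis, the sprung pin pressed in 4.5 to 11.5 mm, so that the brass pin is home in the brass cup (x of roller_mid in the frame of stand between -0.005 and 0.005 m and y of roller_mid in the frame of stand between -0.004 and 0.004 m and z of roller_mid in the frame of stand between 0.074 and 0.12 m and angle between the y axis of roller_mid and the y axis of stand, either way round below 0.04 rad and value of joint plunger between 0.0045 and 0.0115 m and linear speed of roller below 0.01 m/s); the robot touches nothing.
It fails at once if the roller presses on the stand with more than 25 N, all contacts added up (contact force between roller and stand above 25 N).
It fails at once if the robot itself presses on the stand with more than 25 N (contact force between any of the arm, the fingers and stand above 25 N).
It fails at once if the jar or the mug is moved more than 30 mm (distance of any of glaze_jar, mug from where it was at the start of the episode above 0.03 m).
It also fails if it takes over 56 s, if anything falls off the work surface, if the arm or the gripper's body presses on something with over 40 N, if the wrist force passes 120 N, or if a joint passes its speed limit or range.

## Working session

There is one attempt and no reset: what is moved stays moved. The work goes in short steps, Python scripts to look and compute and a tool call to move; the robot and the scene stay as the last step left them, time stands still between calls to the robot, and variables do not carry over. Pictures are saved under pics/ and viewed, and the job is handed in when it is done.

Besides the shell and the picture viewer there is one more tool, called after ">>>" as a command line: name --argument value ..., lists and objects as JSON in quotes. servo_tool: Moves the arm, as the interface text tells. Its arguments: {"type":"object","properties":{"deltas":{"type":"array","items":{"type":"array","items":{"type":"array","items":{"type":"number"}}}}},"required":["deltas"]}

```bash
mkdir -p pics; python3 - <<'E'
from plant import *
import cv2
print(state())
for n in ["scene","top","wrist"]:
    f=grab_frame(n); cv2.imwrite(f"pics/{n}0.png",f[:,:,::-1]); c=calibration(n); print(n,c["intrinsics"],c["world_from_camera"])
E
```

```text
{'time': 0.0, 'joint_pos': array([-1.43698803e+00,  5.33370487e-02,  1.61433980e+00, -1.44773608e-05,
        1.47600055e+00, -1.18981286e-01]), 'joint_vel': array([-1.46517706e-03,  4.72766735e-04, -2.06222240e-03,  7.52954369e-05,
       -1.85897403e-04,  2.28955868e-04]), 'joint_efforts': array([-2.14053267e-03, -3.93685806e+01, -3.70177603e+01, -3.23602035e-04,
        7.05950733e-03,  5.14505388e-06]), 'tool_pos': array([ 0.15624308, -0.60453173,  0.24904791]), 'tool_rot': array([-1.04228801e-03,  9.92022181e-01,  1.26059137e-01, -1.49328071e-05]), 'contact_force': array([-0.24148419,  0.36423668,  0.22295519]), 'ft_torque': array([ 0.01338937, -0.04926174, -0.00310685]), 'gripper_width': 0.9981518190213384}
scene [[521.9009828    0.         276.8105881 ]
 [  0.         521.9009828  218.93619949]
 [  0.           0.           1.        ]] [[-0.33783376  0.75979173 -0.55550416  1.16226288]
 [ 0.94110234  0.26393673 -0.2113381   0.21695581]
 [-0.01395499 -0.59418341 -0.80420851  0.95174421]
 [ 0.          0.          0.          1.        ]]
top [[469.40426322   0.         276.45762362]
 [  0.         469.40426322 198.41790773]
 [  0.           0.           1.        ]] [[ 0.0104089  -0.99598357  0.08892913  0.46076649]
 [-0.99990505 -0.00956407  0.00992093 -0.01149015]
 [-0.00903056 -0.08902395 -0.99598855  1.07057668]
 [ 0.          0.          0.          1.        ]]
wrist [[353.59391845   0.         281.81423779]
 [  0.         353.59391845 209.0786089 ]
 [  0.           0.           1.        ]] [[ 0.2491253  -0.93396258 -0.25622349  0.22146912]
 [-0.96847009 -0.24066048 -0.06440673 -0.58813923]
 [-0.0015094   0.26419013 -0.96446944  0.3727978 ]
 [ 0.          0.          0.          1.        ]]
```

View pics/scene0.png

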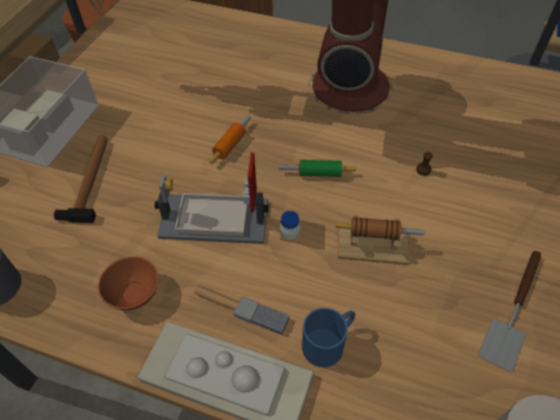

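View pics/top0.png

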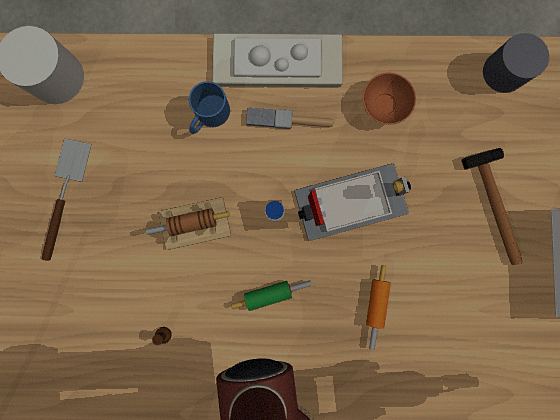

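View pics/wrist0.png

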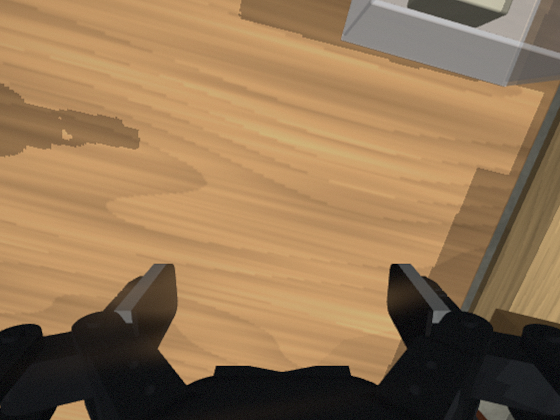

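Candidates in the top image: the wooden roller in the cradle (190,222), the green one (268,295) and the orange one (378,305). The description fits the wooden one. I'll check it in a crop and measure.

```bash
python3 - <<'E'
import cv2
a=cv2.imread('pics/top0.png')
cv2.imwrite('pics/c1.png',cv2.resize(a[185:260,135:245],None,fx=7,fy=7,interpolation=cv2.INTER_CUBIC))
cv2.imwrite('pics/c2.png',cv2.resize(a[155:250,285:420],None,fx=5.9,fy=5.9,interpolation=cv2.INTER_CUBIC))
b=cv2.imread('pics/scene0.png')
cv2.imwrite('pics/c3.png',cv2.resize(b[140:250,145:280],None,fx=5.4,fy=5.4,interpolation=cv2.INTER_CUBIC))
cv2.imwrite('pics/c4.png',cv2.resize(b[200:275,325:435],None,fx=7,fy=7,interpolation=cv2.INTER_CUBIC))
E
```

```text
(no output)
```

View pics/c1.png

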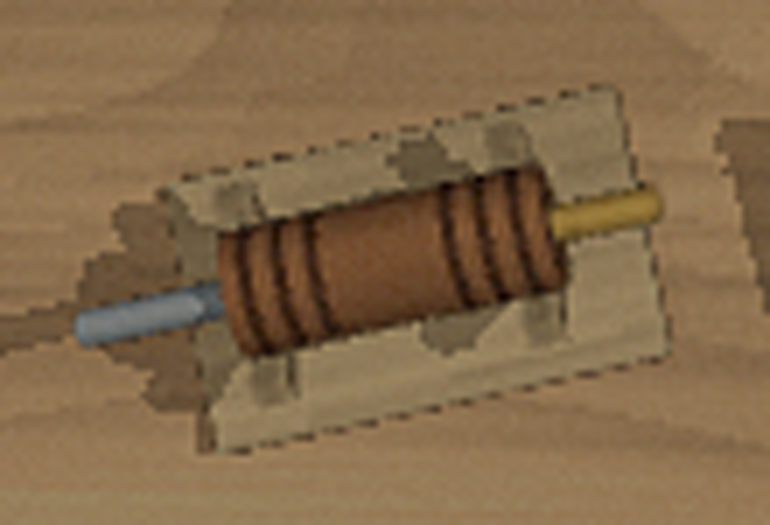

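View pics/c2.png

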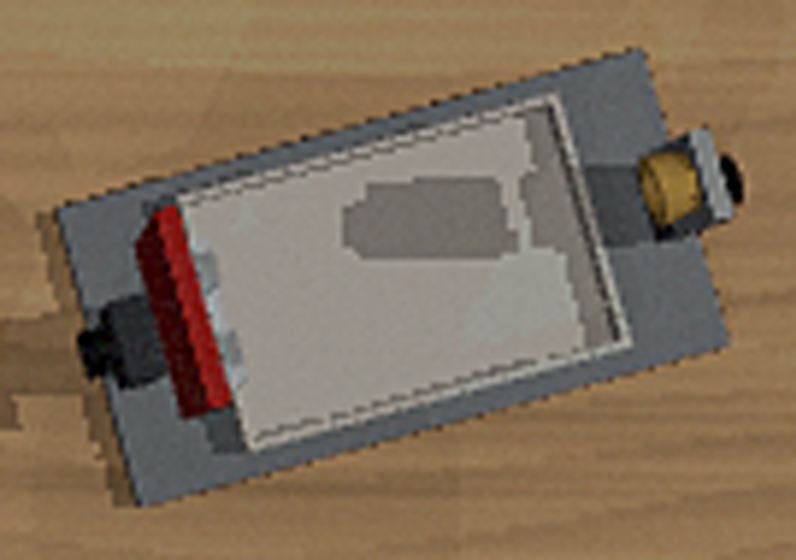

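View pics/c3.png

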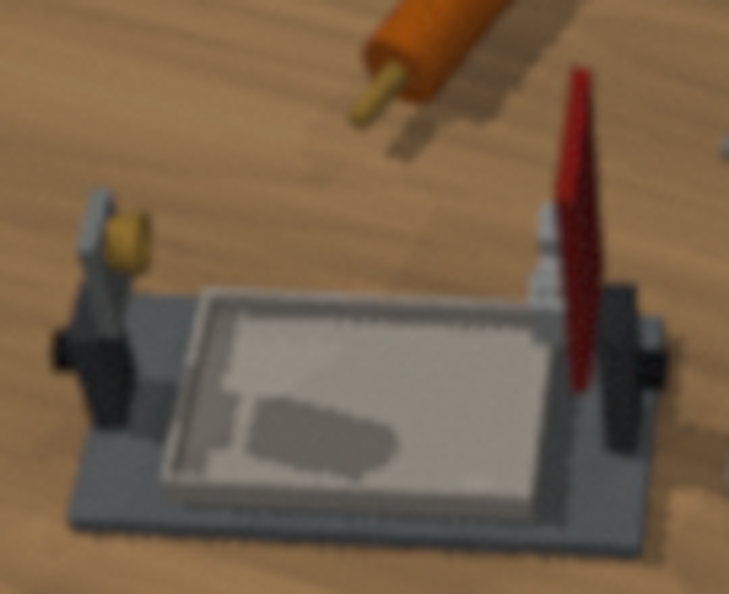

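View pics/c4.png

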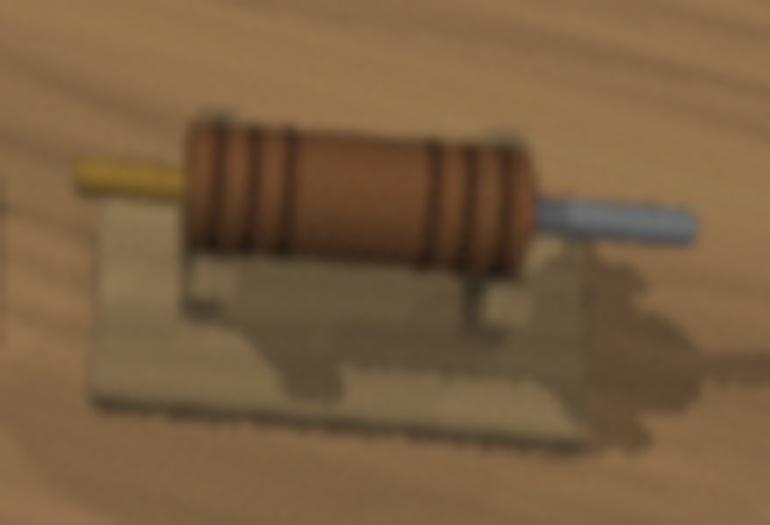

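```bash
cat > h.py <<'E'
import numpy as np
from plant import *
C={n:calibration(n) for n in ["scene","top"]}
def proj(n,P,c=None):
    c=c or C[n]; T=np.linalg.inv(c["world_from_camera"]); p=T[:3,:3]@np.asarray(P)+T[:3,3]; q=c["intrinsics"]@p; return q[:2]/q[2]
def ray(n,px,z,c=None):
    c=c or C[n]; T=c["world_from_camera"]; d=T[:3,:3]@np.linalg.solve(c["intrinsics"],[px[0],px[1],1]); o=T[:3,3]; return o+d*(z-o[2])/d[2]
E
cat > fit.py <<'E'
from h import *
from scipy.optimize import least_squares
t=lambda x,y:(x/5.9+285,y/5.9+155)
s=lambda x,y:(x/5.4+145,y/5.4+140)
# stand frame: x left-hand? plate +y
def P(p,l): 
    x,y,a=p[:3]; return [x+np.cos(a)*l[0]-np.sin(a)*l[1], y+np.sin(a)*l[0]+np.cos(a)*l[1], l[2]]
def obs(p):
    tb,h=p[3],p[4]
    return [("top",t(62,208),(.06,.118,tb)),("top",t(640,50),(.06,-.118,tb)),("top",t(728,345),(-.06,-.118,tb)),("top",t(140,505),(-.06,.118,tb)),
     ("scene",s(70,520),(.06,-.118,tb)),("scene",s(642,543),(.06,.118,tb)),("scene",s(662,318),(-.06,.118,tb)),
     ("top",t(180,205),(.033,.092,h+.075)),("top",t(232,405),(-.033,.092,h+.075)),
     ("scene",s(556,200),(.033,.092,h+.075)),("scene",s(572,70),(-.033,.092,h+.075)),
     ("scene",s(145,244),(0,-.075,h)),("top",t(652,195),(0,-.075,h))]
def f(p): return np.concatenate([proj(n,P(p,l))-np.array(px) for n,px,l in obs(p)])
r=least_squares(f,[.47,-.17,.25,.012,.095],loss='soft_l1')
print(r.x); print(f(r.x).reshape(-1,2).round(1))
u=lambda x,y:(x/7+135,y/7+185); v=lambda x,y:(x/7+325,y/7+200)
for st,br,w,g in [((80,328),(658,203),u,"top"),((692,226),(80,175),v,"scene")]:
    A=ray(g,w(*st),.06);B=ray(g,w(*br),.06);d=A-B
    print(g,A,B,np.linalg.norm(d),"mid",B+d*84/184,"yaw",np.arctan2(-d[0],d[1]))
print("jar",ray("top",(275,210),.055),"mug",ray("top",(209,103),.09))
E
python3 fit.py
```

```text
[ 0.549571   -0.17135995  0.27685162  0.00310434  0.10973869]
[[-1.2  0.1]
 [ 0.  -0.2]
 [ 0.2  0.2]
 [-0.3  0.6]
 [-1.7 -0. ]
 [-1.5  0.9]
 [-0.9 -0.2]
 [-1.4  0.5]
 [-0.8  0.2]
 [-1.1 -0. ]
 [-0.7 -0.6]
 [ 0.2  0.1]
 [-1.4  0.1]]
top [0.47602304 0.27780862 0.06      ] [0.51627018 0.10059704 0.06      ] 0.1817244566979557 mid [0.49789648 0.18149798 0.06      ] yaw 0.22332519219162145
scene [0.47856132 0.28255853 0.06      ] [0.520076   0.10638877 0.06      ] 0.18099517048987307 mid [0.50112365 0.1868141  0.06      ] yaw 0.2314293638384614
jar [0.5262109  0.00152297 0.055     ] mug [0.75183988 0.1447046  0.09      ]
```

The wooden roller (top 190,222) lies in the cradle with its steel pin towards +y, so it's the right one. I'll go over the stand first for a close look.

>>> servo_tool --deltas '[[[85,40,45,10,1.7],[85,80,90,20,3.4],[85,120,135,30,5.1],[85,160,180,40,6.8],[85,200,220,50,8.5]]]'

```text
time: 0.78
tool_pos: [0.3572, -0.3833, 0.3004]
tool_rot: [-0.0, 0.84, 0.543, 0.0]
contact_force: [0.2, -0.3, -0.6]
gripper_width: 0.992
```

>>> servo_tool --deltas '[[[85,40,45,0,1.7],[85,80,90,0,3.4],[85,120,135,0,5.1],[85,160,180,0,6.7],[85,190,215,0,6.7]]]'

```text
time: 1.4
tool_pos: [0.5474, -0.168, 0.2999]
tool_rot: [-0.0, 0.603, 0.798, -0.0]
contact_force: [0.6, -1.0, -0.2]
gripper_width: 0.991
```

```bash
cat > w.py <<'E'
import sys,cv2,pickle
from plant import *
c=calibration("wrist"); s=state(); f=grab_frame("wrist"); n=sys.argv[1]
cv2.imwrite(f"pics/{n}.png",f[:,:,::-1]); pickle.dump((c,s),open(f"pics/{n}.pkl","wb")); print(s["time"],s["tool_pos"],s["tool_rot"],s["contact_force"],s["gripper_width"])
E
python3 w.py w1
```

```text
1.4 [ 0.54739344 -0.1679696   0.29992512] [-2.14014057e-04  6.03087639e-01  7.97674905e-01 -1.43870779e-05] [ 0.63563452 -0.98679318 -0.20146367] 0.9905188043511745
```

View pics/w1.png

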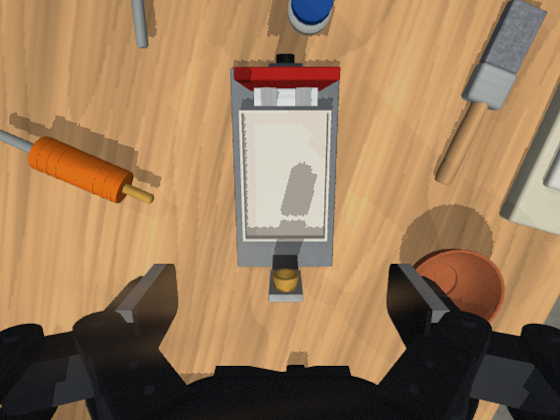

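```bash
python3 - <<'E'
import cv2
a=cv2.imread('pics/w1.png')
cv2.imwrite('pics/c5.png',cv2.resize(a[50:125,220:350],None,fx=6,fy=6,interpolation=cv2.INTER_CUBIC))
cv2.imwrite('pics/c6.png',cv2.resize(a[225:310,220:350],None,fx=6,fy=6,interpolation=cv2.INTER_CUBIC))
E
```

```text
(no output)
```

View pics/c5.png

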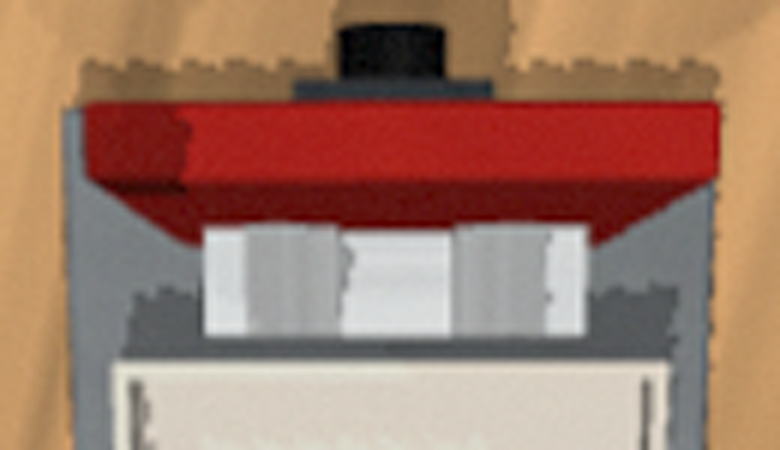

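View pics/c6.png

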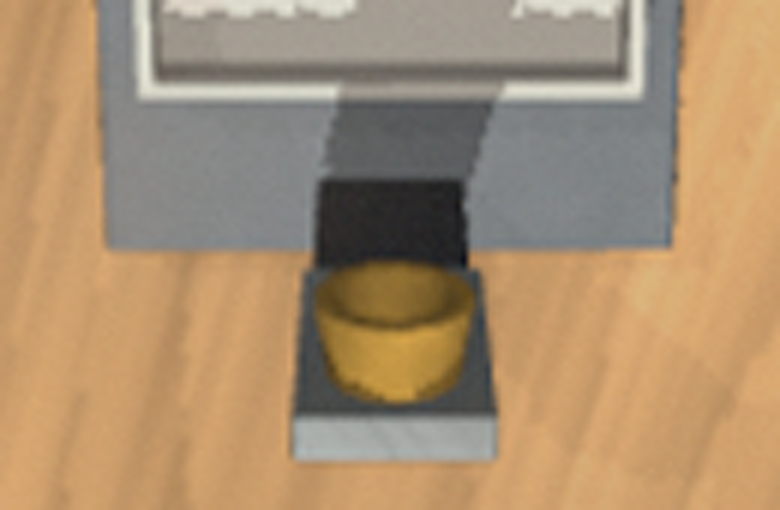

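```bash
cat > fit2.py <<'E'
from h import *
import pickle
from scipy.optimize import least_squares
c,s=pickle.load(open('pics/w1.pkl','rb'))
a=lambda x,y:(x/6+220-.4,y/6+50-.4)
b=lambda x,y:(x/6+220-.4,y/6+225-.4)
def P(p,l): 
    x,y,t=p[:3]; return [x+np.cos(t)*l[0]-np.sin(t)*l[1], y+np.sin(t)*l[0]+np.cos(t)*l[1], l[2]]
# image left = -x
def obs(p):
    tb,h=p[3],p[4]
    return [(a(87,182),(-.033,.092,h+.075)),(a(718,182),(.033,.092,h+.075)),
     (b(316,293),(-.0135,-.075,h)),(b(476,293),(.0135,-.075,h)),
     (b(108,247),(-.06,-.118,tb)),(b(672,245),(.06,-.118,tb)),(a(66,110),(-.06,.118,tb))]
def f(p): return np.concatenate([proj("",P(p,l),c)-np.array(px) for px,l in obs(p)])
r=least_squares(f,[.55,-.17,.27,.012,.095],loss='soft_l1')
print(r.x,s["tool_pos"]); print(f(r.x).reshape(-1,2).round(1))
E
python3 fit2.py
```

```text
[ 0.55247443 -0.17259293  0.27678437  0.0043281   0.11529805] [ 0.54739344 -0.1679696   0.29992512]
[[-0.3 -0. ]
 [ 0.7 -0.2]
 [-1.1 -0.3]
 [ 0.7 -0.4]
 [ 0.2  0.1]
 [-0.4  0.3]
 [-0.1  1.8]]
```

The stand (axis at column 286) is consistent with yaw 0.277, origin about (0.551,-0.172) and a cup line near 0.11 m. Next, over the roller.

>>> servo_tool --deltas '[[[85,-10,60,0,0],[85,-20,120,0,-0.2],[85,-30,180,0,-0.5],[85,-40,240,0,-0.5],[85,-45,300,0,-0.5]]]'

```text
time: 2.08
tool_pos: [0.5005, 0.1315, 0.3002]
tool_rot: [0.0, 0.625, 0.781, 0.0]
contact_force: [0.6, 0.5, -0.5]
gripper_width: 0.994
```

>>> servo_tool --deltas '[[[85,-2,25,-50,0],[85,-4,50,-110,0],[85,-4,52,-130,0]]]'

```text
time: 2.45
tool_pos: [0.4943, 0.1826, 0.1655]
tool_rot: [-0.002, 0.624, 0.782, -0.003]
contact_force: [-0.9, -0.6, 0.2]
gripper_width: 0.997
```

```bash
python3 w.py w2
```

```text
2.45 [0.49433069 0.18257998 0.16545434] [-0.00235845  0.62378906  0.78158436 -0.0027459 ] [-0.93577625 -0.57037969  0.19568897] 0.9968326031820771
```

View pics/w2.png

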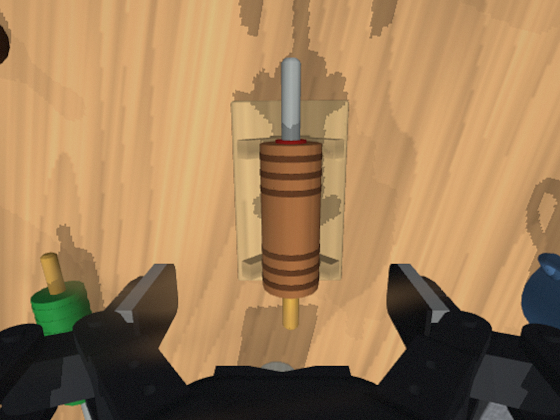

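```bash
python3 - <<'E'
from h import *
import pickle
c,s=pickle.load(open('pics/w2.pkl','rb'))
A=ray("",(290.5,59),.06,c);B=ray("",(290.5,328),.06,c);d=A-B
print(A,B,np.linalg.norm(d),"mid",B+d*84/184,np.arctan2(-d[0],d[1]))
print(ray("",(291,287),.06,c),ray("",(291,145),.06,c))
q=s["tool_rot"];print(2*np.arctan2(q[2],q[1])-np.pi/2)
E
```

```text
[0.47748275 0.27885034 0.06      ] [0.51944077 0.09889965 0.06      ] 0.18477750382918734 mid [0.50028602 0.18105106 0.06      ] 0.22907131967239755
[0.51218882 0.13157502 0.06      ] [0.48939301 0.2291771  0.06      ]
0.2236233664775895
```

>>> servo_tool --deltas '[[[85,3,-1,-50,0],[85,3,-1,-95,0],[85,3,-1,-110,0],[85,3,-1,-110,0]]]'

```text
time: 3.0
tool_pos: [0.5003, 0.1806, 0.0603]
tool_rot: [-0.0, 0.625, 0.781, -0.0]
contact_force: [0.3, -0.1, -0.2]
gripper_width: 1.0
```

>>> servo_tool --deltas '[[[38,0,0,0,0],[30,0,0,0,0],[30,0,0,0,0],[30,0,0,0,0],[30,0,0,0,0]]]'

```text
time: 3.62
tool_pos: [0.5, 0.1808, 0.0623]
tool_rot: [-0.0, 0.624, 0.781, -0.001]
contact_force: [-7.8, -1.2, 10.4]
gripper_width: 0.446
```

```bash
python3 w.py w3
```

```text
3.625 [0.50000394 0.18082577 0.06225759] [-4.41185613e-04  6.24468298e-01  7.81049576e-01 -8.42511139e-04] [-7.77900137 -1.20716866 10.44893036] 0.44625521893070497
```

View pics/w3.png

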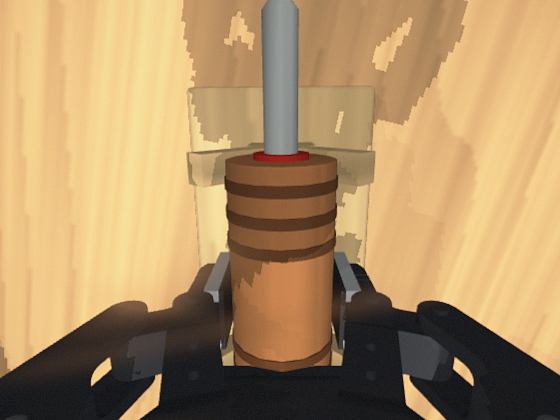

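>>> servo_tool --deltas '[[[30,0,0,2,0],[30,0,0,6,0],[30,0,0,15,0],[30,0,0,30,0],[30,0,0,50,0]]]'

```text
time: 4.3
tool_pos: [0.5002, 0.1809, 0.1112]
tool_rot: [-0.0, 0.625, 0.781, -0.0]
contact_force: [-0.5, 0.5, -5.1]
gripper_width: 0.45
```

>>> servo_tool --deltas '[[[30,0,0,50,0],[30,0,0,100,0],[30,0,0,150,0],[30,0,0,170,0],[30,0,0,170,0]]]'

```text
time: 4.92
tool_pos: [0.5009, 0.181, 0.2818]
tool_rot: [0.001, 0.625, 0.781, 0.001]
contact_force: [-0.3, -0.3, -3.2]
gripper_width: 0.45
```

```bash
python3 w.py w4; python3 -c "
from plant import *;import cv2
for n in ['scene','top']: cv2.imwrite('pics/%s4.png'%n,grab_frame(n)[:,:,::-1])"
```

```text
4.925 [0.50091337 0.18100773 0.28184146] [0.00101043 0.62467819 0.78088066 0.00123483] [-0.33297799 -0.33460957 -3.15360434] 0.4499848745557632
```

View pics/w4.png

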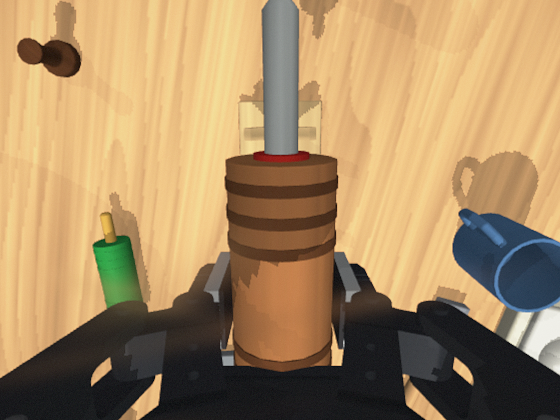

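View pics/scene4.png

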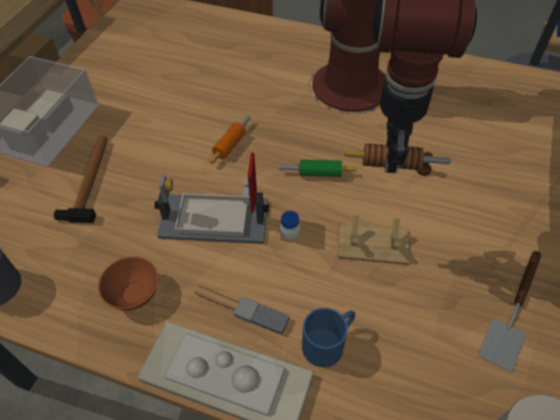

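The roller is held and clear of the cradle, weighing about 3.2 N. I'll carry it over the stand, short of the plate.

>>> servo_tool --deltas '[[[30,8,-50,0,0.1],[30,16,-110,0,0.2],[30,26,-170,0,0.4],[30,36,-230,0,0.53],[30,46,-290,0,0.53]]]'

```text
time: 5.7
tool_pos: [0.5454, -0.1107, 0.2773]
tool_rot: [-0.002, 0.603, 0.798, -0.001]
contact_force: [1.2, -0.3, -3.0]
gripper_width: 0.447
```

>>> servo_tool --deltas '[[[30,8,-50,0,0],[30,12,-85,0,0],[30,13,-92,-30,0],[30,13,-92,-70,0],[30,13,-92,-80,0]]]'

```text
time: 6.32
tool_pos: [0.5562, -0.1998, 0.1937]
tool_rot: [-0.006, 0.603, 0.798, -0.001]
contact_force: [0.5, -0.3, -3.2]
gripper_width: 0.453
```

```bash
python3 w.py w5; python3 -c "
from plant import *;import cv2
for n in ['scene','top']: cv2.imwrite('pics/%s5.png'%n,grab_frame(n)[:,:,::-1])
a=cv2.imread('pics/top5.png');cv2.imwrite('pics/c7.png',cv2.resize(a[140:260,280:440],None,fx=5,fy=5,interpolation=2))
a=cv2.imread('pics/scene5.png');cv2.imwrite('pics/c8.png',cv2.resize(a[100:250,130:330],None,fx=4,fy=4,interpolation=2))
"
```

```text
6.325 [ 0.55623419 -0.19978688  0.19369763] [-0.00553833  0.60290096  0.79779623 -0.00097056] [ 0.53029412 -0.26975212 -3.18626422] 0.45269373718305916
```

View pics/w5.png

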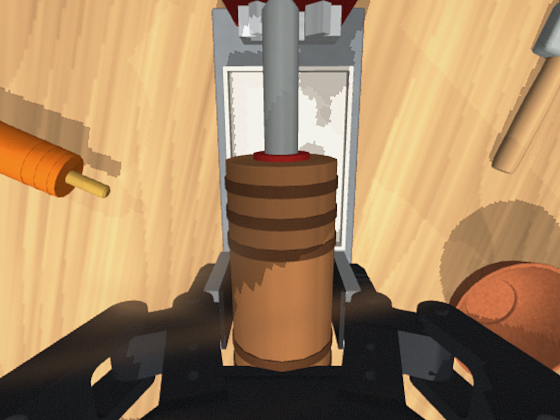

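View pics/c7.png

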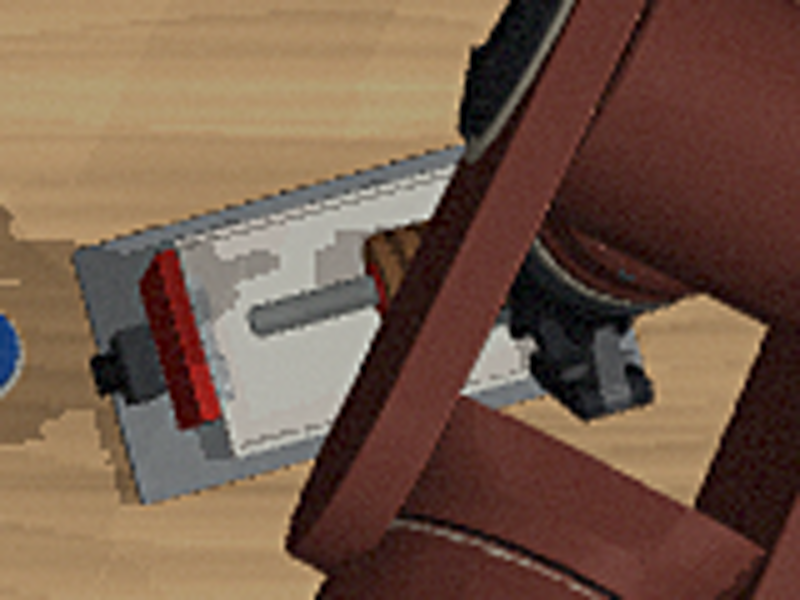

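View pics/c8.png

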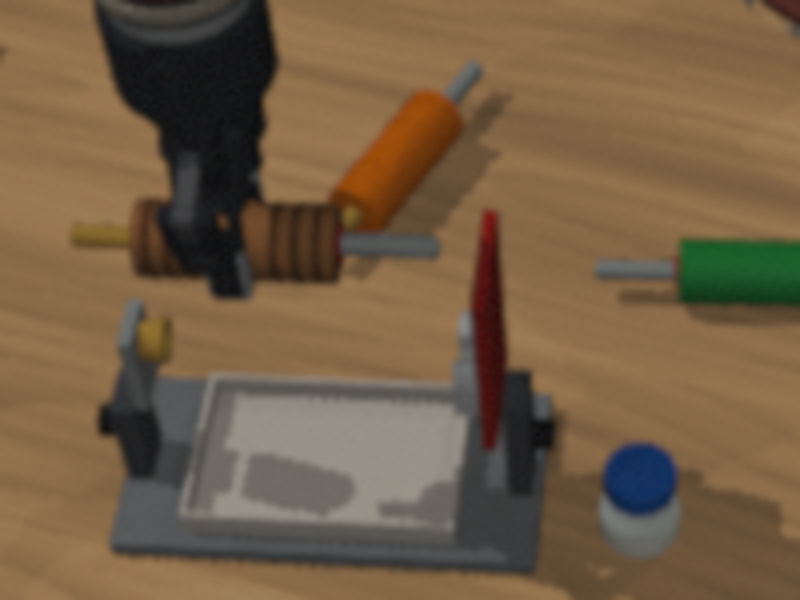

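>>> servo_tool --deltas '[[[30,0,0,0,0],[30,0,0,0,0]]]'

```text
time: 6.72
tool_pos: [0.5602, -0.2014, 0.2023]
tool_rot: [0.002, 0.603, 0.798, 0.0]
contact_force: [0.2, 0.3, -4.5]
gripper_width: 0.448
```

```bash
python3 w.py w6; python3 -c "
import cv2
a=cv2.imread('pics/w6.png');cv2.imwrite('pics/c9.png',cv2.resize(a[0:150,200:380],None,fx=4.4,fy=4,interpolation=2))
"
```

```text
6.725 [ 0.56018155 -0.20140024  0.20227401] [1.54215073e-03 6.02659762e-01 7.97996723e-01 2.52606377e-04] [ 0.15386718  0.30977149 -4.46561276] 0.4476844401871897
```

View pics/c9.png

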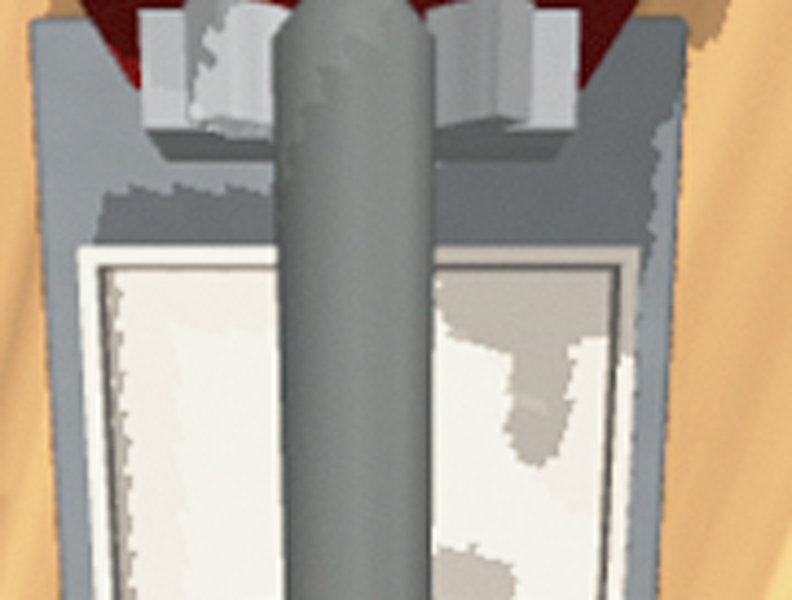

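>>> servo_tool --deltas '[[[30,0.5,0,-20,0],[30,0.5,0,-40,0],[30,0.5,0,-48,0],[30,-2,8,-48,0],[30,-3.5,14.5,-48,0]]]'

```text
time: 7.4
tool_pos: [0.5558, -0.1861, 0.1524]
tool_rot: [0.0, 0.603, 0.798, 0.0]
contact_force: [0.5, 0.0, -2.6]
gripper_width: 0.447
```

>>> servo_tool --deltas '[[[30,0,0,0,0],[30,0,0,0,0]]]'

```text
time: 7.65
tool_pos: [0.556, -0.1866, 0.1527]
tool_rot: [0.0, 0.603, 0.798, 0.0]
contact_force: [0.5, -0.4, -3.3]
gripper_width: 0.451
```

```bash
python3 w.py w7; python3 -c "
from plant import *;import cv2
for n in ['scene']: cv2.imwrite('pics/%s7.png'%n,grab_frame(n)[:,:,::-1])
a=cv2.imread('pics/scene7.png');cv2.imwrite('pics/c10.png',cv2.resize(a[120:250,140:290],None,fx=4.6,fy=4.6,interpolation=2))
"
```

```text
7.65 [ 0.55602329 -0.18659295  0.15270112] [4.24976796e-04 6.02634015e-01 7.98017583e-01 2.23582169e-05] [ 0.48003989 -0.38214044 -3.28542803] 0.45081792034164153
```

View pics/c10.png

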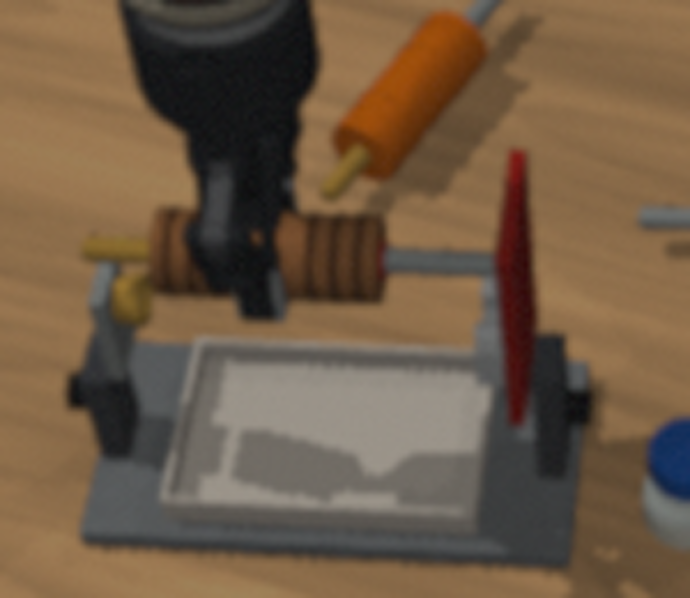

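View pics/w7.png

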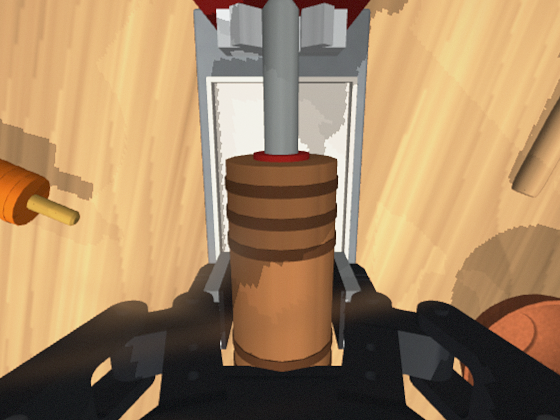

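>>> servo_tool --deltas '[[[30,-0.5,2,0,0],[30,-1.1,4,0,0],[30,-1.6,6,0,0],[30,-1.6,6,0,0]]]'

```text
time: 8.25
tool_pos: [0.5543, -0.1809, 0.1525]
tool_rot: [0.0, 0.603, 0.798, -0.0]
contact_force: [0.5, -3.2, -3.4]
gripper_width: 0.453
```

>>> servo_tool --deltas '[[[30,-0.5,2,0,0],[30,-0.8,3,0,0],[30,-0.8,3,0,0],[30,-0.8,3,0,0]]]'

```text
time: 8.75
tool_pos: [0.5534, -0.1777, 0.1523]
tool_rot: [0.0, 0.603, 0.798, -0.0]
contact_force: [1.3, -3.2, -3.6]
gripper_width: 0.449
```

>>> servo_tool --deltas '[[[30,-0.5,2,0,0],[30,-0.8,3,0,0],[30,-0.8,3,0,0],[30,-0.8,3,0,0]]]'

```text
time: 9.25
tool_pos: [0.5526, -0.1746, 0.1523]
tool_rot: [0.0, 0.603, 0.798, -0.0]
contact_force: [0.1, -4.8, -3.8]
gripper_width: 0.447
```

>>> servo_tool --deltas '[[[30,-0.7,2.5,0,0],[30,-1.4,5,0,0],[30,-2,7.2,0,0],[30,-2,7.2,0,0],[30,-2,7.2,0,0]]]'

```text
time: 9.88
tool_pos: [0.5507, -0.1682, 0.1526]
tool_rot: [0.001, 0.603, 0.798, -0.001]
contact_force: [-1.0, -7.3, -3.7]
gripper_width: 0.446
```

```bash
python3 w.py w8;python3 -c "
from plant import *;import cv2
for n in ['scene']: cv2.imwrite('pics/%s8.png'%n,grab_frame(n)[:,:,::-1])
a=cv2.imread('pics/scene8.png');cv2.imwrite('pics/c11.png',cv2.resize(a[120:250,140:290],None,fx=4.6,fy=4.6,interpolation=2))
"
```

```text
9.875 [ 0.55074904 -0.16822452  0.15255324] [ 7.82396777e-04  6.02773812e-01  7.97911498e-01 -6.00497722e-04] [-0.95519754 -7.34550516 -3.68155452] 0.44558531563795906
```

View pics/w8.png

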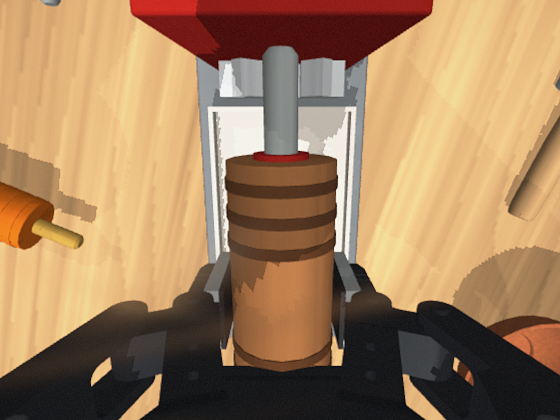

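View pics/c11.png

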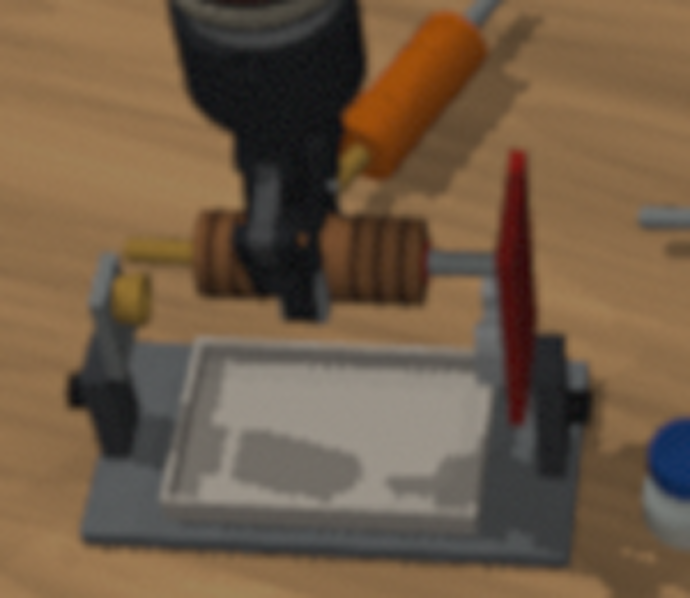

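Force, image and geometry all put the pin about 12 mm in. I'll press 8 mm more.

>>> servo_tool --deltas '[[[30,-0.5,1.9,0,0],[30,-1.1,3.8,0,0],[30,-1.6,5.7,0,0],[30,-2.2,7.7,0,0],[30,-2.2,7.7,0,0]]]'

```text
time: 10.6
tool_pos: [0.5488, -0.1612, 0.1528]
tool_rot: [0.002, 0.603, 0.798, -0.001]
contact_force: [0.8, -9.6, -3.5]
gripper_width: 0.447
```

>>> servo_tool --deltas '[[[30,0,0,0,0]]]'

```text
time: 10.72
tool_pos: [0.5488, -0.1613, 0.1528]
tool_rot: [0.002, 0.603, 0.798, -0.001]
contact_force: [1.1, -9.8, -4.6]
gripper_width: 0.452
```

```bash
python3 w.py w9;python3 -c "
from plant import *;import cv2
for n in ['scene']: cv2.imwrite('pics/%s9.png'%n,grab_frame(n)[:,:,::-1])
a=cv2.imread('pics/scene9.png');cv2.imwrite('pics/c12.png',cv2.resize(a[160:210,150:260],None,fx=7,fy=7,interpolation=2))
"; python3 - <<'E'
from h import *
import pickle
for n,r0 in [('w7',None),('w8',47)]:
    c,s=pickle.load(open(f'pics/{n}.pkl','rb'))
    z=s['tool_pos'][2]
    u=np.array([-.2734,.9619])
    for r in ([155,47] if r0 else [155]):
        p=ray("",(282,r),z+.006,c); print(n,r,(p[:2]-s['tool_pos'][:2])@u)
E
```

```text
10.725 [ 0.54877942 -0.16131465  0.15282281] [ 0.00165403  0.60280484  0.79788618 -0.0011052 ] [ 1.06999727 -9.80326406 -4.56934101] 0.4516807174467377
w7 155 0.05316156109771216
w8 155 0.05320982831029912
w8 47 0.08605634788644867
```

View pics/w9.png

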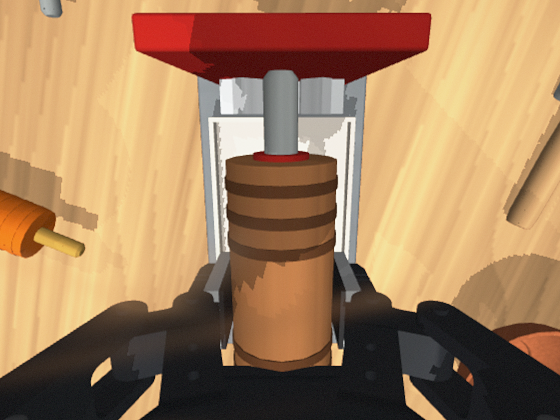

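View pics/c12.png

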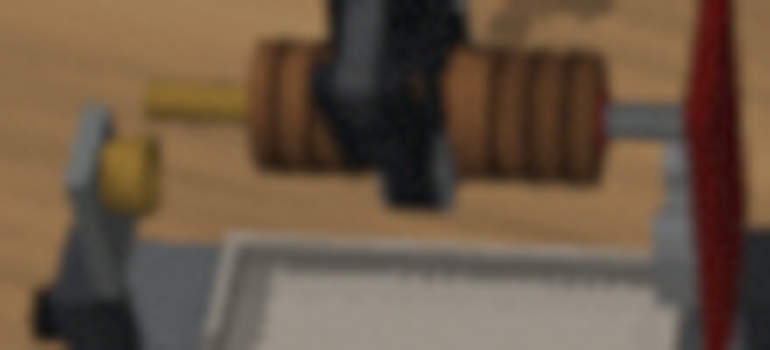

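```bash
python3 - <<'E'
from h import *
u=np.array([-.2734,.9619]); e=np.array([.9619,.2734])
m=np.array([.5488,-.1613]); 
def P(v,x,z): p=m+u*v+e*x; return [p[0],p[1],z]
cr=lambda q:((q-[150,160])*7).round()
for z in (.1515,.112,.108): print(z,cr(proj("scene",P(-.084,0,z))),cr(proj("scene",P(-.084,0.006,z))))
O=np.array([.552,-.172])
for h in (.105,.11,.115):
  for x in (-.0135,0,.0135):
    p=O+u*-.075+e*x; print(h,x,cr(proj("scene",[p[0],p[1],h])))
for h in (.105,.11,.115):
    p=O+u*-.084+e*.0; print(h,cr(proj("scene",[p[0],p[1],h+.014])))
E
```

```text
0.1515 [131.  90.] [127. 106.]
0.112 [155. 177.] [151. 193.]
0.108 [157. 186.] [153. 201.]
0.105 -0.0135 [160. 158.]
0.105 0 [151. 192.]
0.105 0.0135 [143. 227.]
0.11 -0.0135 [157. 148.]
0.11 0 [149. 182.]
0.11 0.0135 [140. 216.]
0.115 -0.0135 [154. 137.]
0.115 0 [146. 171.]
0.115 0.0135 [137. 206.]
0.105 [114. 161.]
0.11 [111. 150.]
0.115 [107. 139.]
```

>>> servo_tool --deltas '[[[30,0,0,-4,0],[30,0,0,-9,0],[30,0,0,-14,0],[30,0,0,-19,0],[30,0,0,-22,0]]]'

```text
time: 11.45
tool_pos: [0.5501, -0.1614, 0.1321]
tool_rot: [0.003, 0.603, 0.798, 0.0]
contact_force: [2.2, -8.5, -0.5]
gripper_width: 0.451
```

>>> servo_tool --deltas '[[[30,0,0,-1,0],[30,0,0,-2,0],[30,0,0,-3,0],[30,0,0,-4,0],[30,0,0,-5,0]]]'

```text
time: 12.08
tool_pos: [0.5502, -0.1614, 0.1274]
tool_rot: [0.003, 0.603, 0.798, 0.0]
contact_force: [1.0, -9.2, -0.5]
gripper_width: 0.45
```

```bash
python3 w.py w10;python3 -c "
from plant import *;import cv2
for n in ['scene']: cv2.imwrite('pics/%s10.png'%n,grab_frame(n)[:,:,::-1])
a=cv2.imread('pics/scene10.png');cv2.imwrite('pics/c13.png',cv2.resize(a[160:210,150:260],None,fx=7,fy=7,interpolation=2))
"
```

```text
12.075 [ 0.5502326  -0.16142235  0.12741548] [3.10982124e-03 6.03054420e-01 7.97693984e-01 5.06488645e-05] [ 0.98536504 -9.19861276 -0.53658149] 0.44956965700156415
```

View pics/w10.png

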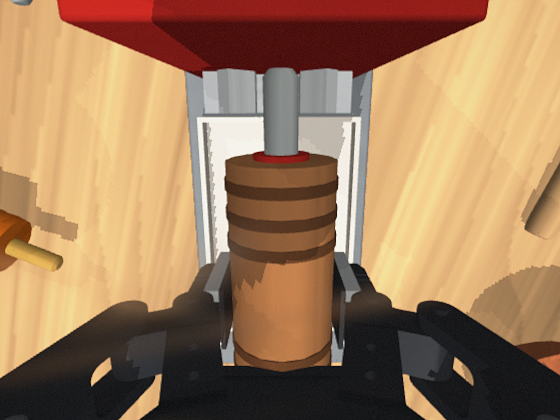

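View pics/c13.png

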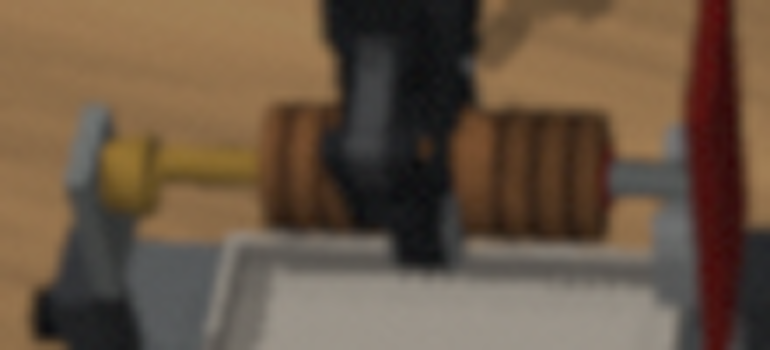

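>>> servo_tool --deltas '[[[30,-0.6,-0.2,-1,0],[30,-1.2,-0.3,-2,0],[30,-1.2,-0.3,-3,0],[30,-1.2,-0.3,-4,0],[30,-1.2,-0.3,-4,0]]]'

```text
time: 12.8
tool_pos: [0.5492, -0.1617, 0.1234]
tool_rot: [0.003, 0.603, 0.798, 0.0]
contact_force: [3.4, -8.2, -0.4]
gripper_width: 0.45
```

>>> servo_tool --deltas '[[[30,0,0,-1,0],[30,0,0,-2,0],[30,0,0,-3,0],[30,0,0,-3,0]]]'

```text
time: 13.3
tool_pos: [0.5491, -0.1617, 0.1204]
tool_rot: [0.003, 0.603, 0.798, 0.0]
contact_force: [2.3, -8.3, -0.8]
gripper_width: 0.446
```

```bash
python3 w.py w11;python3 -c "
from plant import *;import cv2
for n in ['scene']: cv2.imwrite('pics/%s11.png'%n,grab_frame(n)[:,:,::-1])
a=cv2.imread('pics/scene11.png');cv2.imwrite('pics/c14.png',cv2.resize(a[160:210,150:260],None,fx=7,fy=7,interpolation=2))
"
```

```text
13.3 [ 0.54914951 -0.16172792  0.12044131] [3.18781592e-03 6.03071706e-01 7.97680598e-01 1.38464314e-04] [ 2.33532571 -8.27762419 -0.78522786] 0.44605605380549224
```

View pics/w11.png

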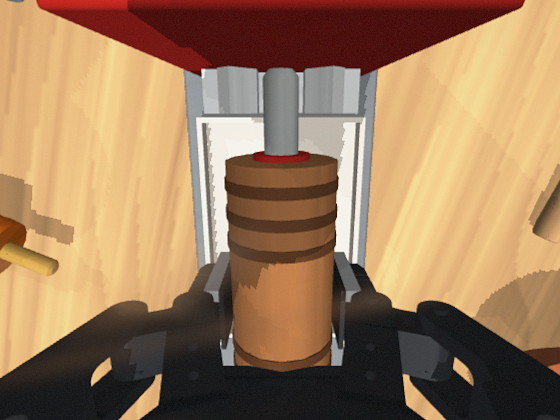

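View pics/c14.png

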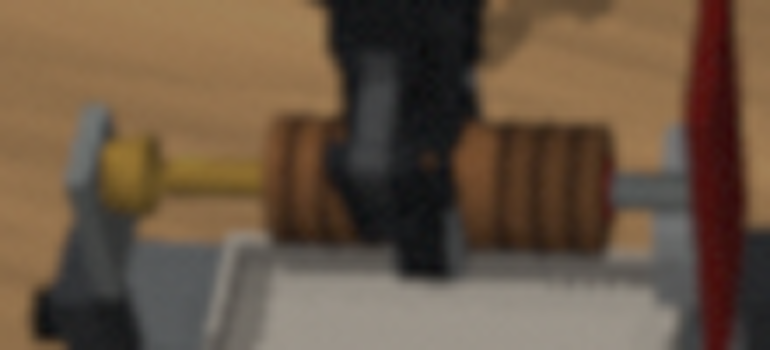

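Laterally centred (cup 202–361, pin 281). I'll feel downward in small steps.

>>> servo_tool --deltas '[[[30,0,0,-1,0],[30,0,0,-2,0],[30,0,0,-2,0]]]'

```text
time: 13.78
tool_pos: [0.5491, -0.1617, 0.1184]
tool_rot: [0.003, 0.603, 0.798, 0.0]
contact_force: [3.0, -9.4, 0.2]
gripper_width: 0.446
```

>>> servo_tool --deltas '[[[30,0,0,-1,0],[30,0,0,-2,0],[30,0,0,-2,0]]]'

```text
time: 14.15
tool_pos: [0.5492, -0.1617, 0.1164]
tool_rot: [0.003, 0.603, 0.798, 0.0]
contact_force: [1.5, -8.8, -0.9]
gripper_width: 0.452
```

>>> servo_tool --deltas '[[[30,0,0,-1,0],[30,0,0,-2,0],[30,0,0,-2,0]]]'

```text
time: 14.52
tool_pos: [0.5493, -0.1619, 0.1151]
tool_rot: [0.003, 0.603, 0.798, 0.0]
contact_force: [2.1, -8.6, 1.7]
gripper_width: 0.451
```

>>> servo_tool --deltas '[[[30,0,0,-0.5,0],[30,0,0,-1,0],[30,0,0,-1,0]]]'

```text
time: 14.9
tool_pos: [0.5495, -0.1621, 0.1145]
tool_rot: [0.004, 0.603, 0.798, 0.0]
contact_force: [1.5, -8.9, 3.9]
gripper_width: 0.449
```

```bash
python3 w.py w12;python3 -c "
from plant import *;import cv2
for n in ['scene']: cv2.imwrite('pics/%s12.png'%n,grab_frame(n)[:,:,::-1])
a=cv2.imread('pics/scene12.png');cv2.imwrite('pics/c15.png',cv2.resize(a[160:210,150:260],None,fx=7,fy=7,interpolation=2))
"
```

```text
14.9 [ 0.54946198 -0.16206432  0.11453352] [3.50826037e-03 6.02963198e-01 7.97761287e-01 5.67989674e-05] [ 1.51640774 -8.85971143  3.87251212] 0.44856236411518263
```

View pics/c15.png

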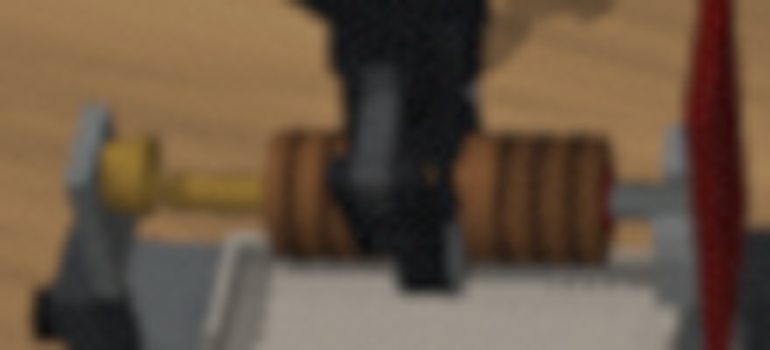

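View pics/w12.png

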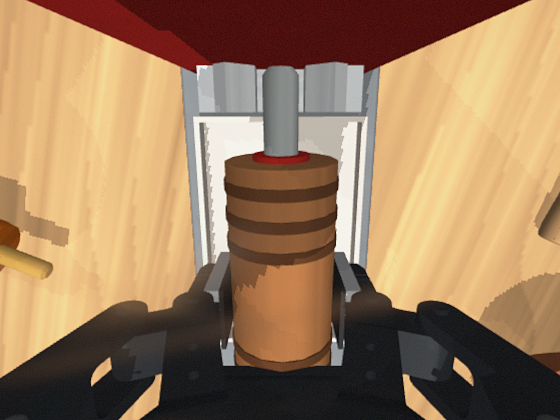

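```bash
python3 -c "
import cv2,numpy as np
L=[]
for n in ['w7','w9','w11','w12']:
    a=cv2.imread('pics/%s.png'%n)[140:270,215:350]; L.append(cv2.resize(a,None,fx=1.48,fy=3,interpolation=2))
cv2.imwrite('pics/c16.png',np.hstack(L))
L=[]
for n in [7,9,11,12]:
    a=cv2.imread('pics/scene%d.png'%n)[165:205,150:260]; L.append(cv2.resize(a,None,fx=3.6,fy=3.6,interpolation=2))
cv2.imwrite('pics/c17.png',np.vstack([np.hstack(L[:2]),np.hstack(L[2:])]))
"
```

```text
(no output)
```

View pics/c16.png

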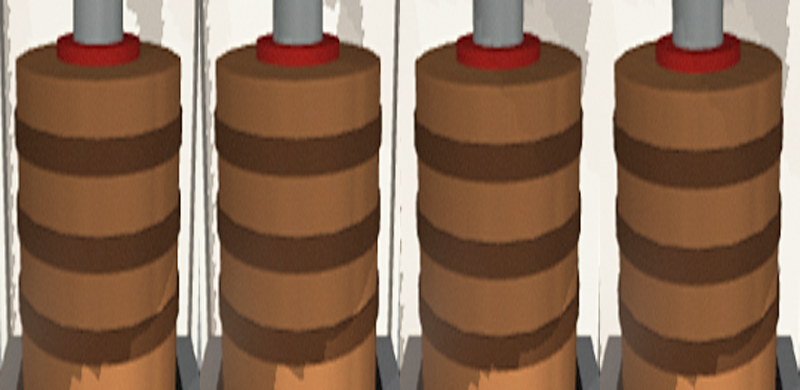

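View pics/c17.png

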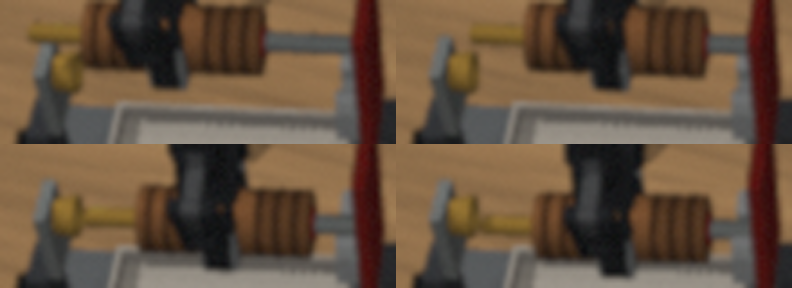

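The pin is on the slot floor, but the contact pitched the roller about 0.035 rad in the grip, with the brass end low. I'll raise about 7 mm so the brass tip meets its cup centrally, then check.

>>> servo_tool --deltas '[[[30,0,0,2,0],[30,0,0,4,0],[30,0,0,6,0],[30,0,0,7,0],[30,0,0,7,0]]]'

```text
time: 15.62
tool_pos: [0.5488, -0.1615, 0.1192]
tool_rot: [0.003, 0.603, 0.798, 0.0]
contact_force: [5.0, -8.6, -5.3]
gripper_width: 0.446
```

```bash
python3 w.py w13;python3 -c "
from plant import *;import cv2
for n in ['scene']: cv2.imwrite('pics/%s13.png'%n,grab_frame(n)[:,:,::-1])
a=cv2.imread('pics/scene13.png');cv2.imwrite('pics/c18.png',cv2.resize(a[160:210,150:260],None,fx=7,fy=7,interpolation=2))
"
```

```text
15.625 [ 0.54877278 -0.16152095  0.11924555] [2.92362581e-03 6.03167170e-01 7.97609438e-01 3.82500466e-05] [ 4.99851487 -8.5563519  -5.3358887 ] 0.4463444019883647
```

View pics/c18.png

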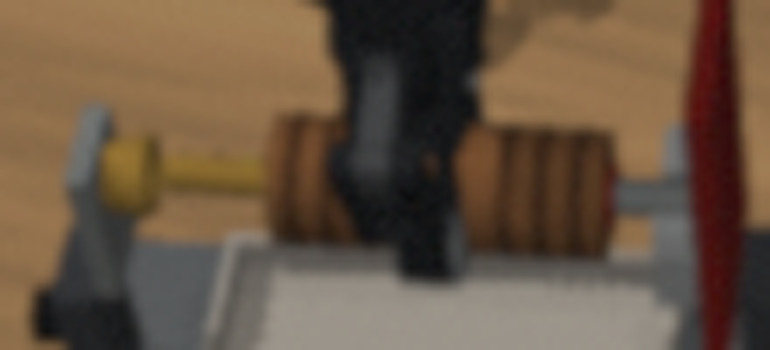

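>>> servo_tool --deltas '[[[30,0,0,-0.5,0],[30,0,0,-1,0],[30,0.5,-1.9,-1,0],[30,1.1,-3.9,-1,0],[30,1.1,-3.9,-1,0]]]'

```text
time: 16.35
tool_pos: [0.5499, -0.1652, 0.1184]
tool_rot: [0.002, 0.603, 0.798, 0.0]
contact_force: [3.6, -8.2, -4.2]
gripper_width: 0.447
```

```bash
python3 w.py w14;python3 -c "
from plant import *;import cv2
for n in ['scene']: cv2.imwrite('pics/%s14.png'%n,grab_frame(n)[:,:,::-1])
a=cv2.imread('pics/scene14.png');cv2.imwrite('pics/c19.png',cv2.resize(a[160:210,150:260],None,fx=7,fy=7,interpolation=2))
"
```

```text
16.35 [ 0.54986314 -0.16515393  0.11836543] [2.49695422e-03 6.03188641e-01 7.97594599e-01 2.89662385e-04] [ 3.59796407 -8.22879191 -4.16862852] 0.44747586654597693
```

View pics/c19.png

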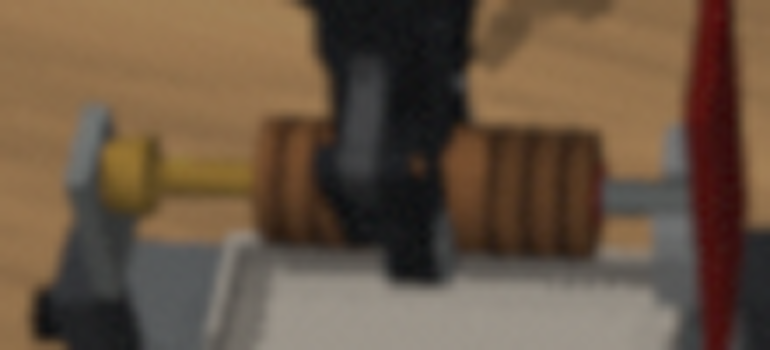

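View pics/w14.png

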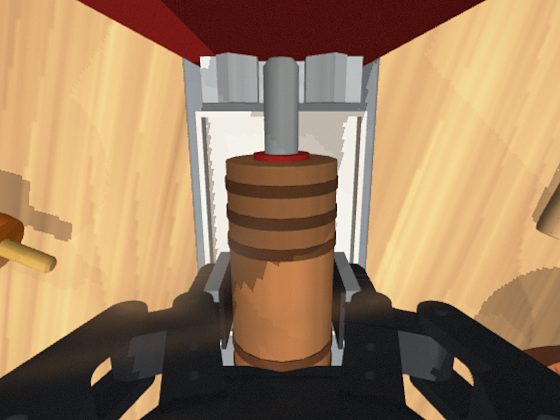

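>>> servo_tool --deltas '[[[30,0.3,-1,0,0],[30,0.6,-2,0,0],[30,0.8,-3,0,0],[30,0.8,-3,0,0]]]'

```text
time: 16.95
tool_pos: [0.5506, -0.1678, 0.1182]
tool_rot: [0.002, 0.603, 0.798, 0.001]
contact_force: [3.6, -5.4, -3.7]
gripper_width: 0.449
```

>>> servo_tool --deltas '[[[30,0.3,-1,0,0],[30,0.6,-2,0,0],[30,0.6,-2,0,0]]]'

```text
time: 17.32
tool_pos: [0.5511, -0.1696, 0.1182]
tool_rot: [0.002, 0.603, 0.798, 0.001]
contact_force: [4.2, -5.5, -3.4]
gripper_width: 0.451
```

```bash
python3 w.py w15;python3 -c "
from plant import *;import cv2
for n in ['scene']: cv2.imwrite('pics/%s15.png'%n,grab_frame(n)[:,:,::-1])
a=cv2.imread('pics/scene15.png');cv2.imwrite('pics/c20.png',cv2.resize(a[160:210,150:260],None,fx=7,fy=7,interpolation=2))
"
```

```text
17.325 [ 0.55110756 -0.16956356  0.11820091] [1.95043609e-03 6.03184711e-01 7.97598888e-01 6.43369404e-04] [ 4.15587987 -5.47330279 -3.39050096] 0.45059423098619644
```

View pics/c20.png

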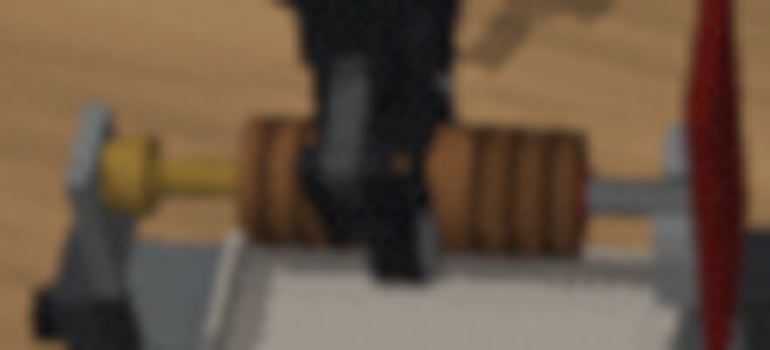

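View pics/w15.png

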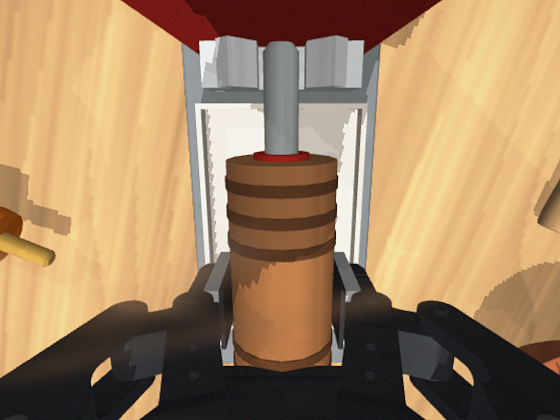

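>>> servo_tool --deltas '[[[30,0.3,-1,0,0],[30,0.5,-1.7,0,0],[30,0.5,-1.7,0,0]]]'

```text
time: 17.8
tool_pos: [0.5515, -0.1711, 0.1181]
tool_rot: [0.002, 0.603, 0.798, 0.001]
contact_force: [2.8, -5.1, -3.6]
gripper_width: 0.448
```

>>> servo_tool --deltas '[[[30,0.2,-0.8,0,0],[30,0.2,-0.8,0,0],[30,0.2,-0.8,0,0]]]'

```text
time: 18.18
tool_pos: [0.5517, -0.1718, 0.1181]
tool_rot: [0.002, 0.603, 0.798, 0.001]
contact_force: [2.6, -4.9, -3.2]
gripper_width: 0.45
```

```bash
python3 w.py w16;python3 -c "
from plant import *;import cv2
for n in ['scene']: cv2.imwrite('pics/%s16.png'%n,grab_frame(n)[:,:,::-1])
a=cv2.imread('pics/scene16.png');cv2.imwrite('pics/c21.png',cv2.resize(a[160:210,150:260],None,fx=7,fy=7,interpolation=2))
"
```

```text
18.175 [ 0.55167354 -0.17175641  0.11806508] [1.61279244e-03 6.03142271e-01 7.97631624e-01 7.69023162e-04] [ 2.55059379 -4.89305876 -3.19525297] 0.4503385977127495
```

View pics/c21.png

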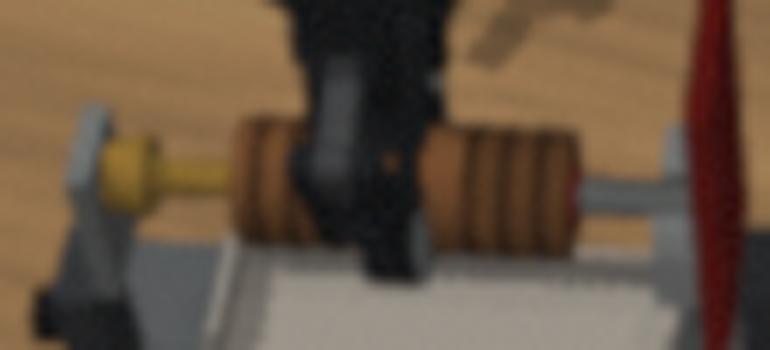

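View pics/w16.png

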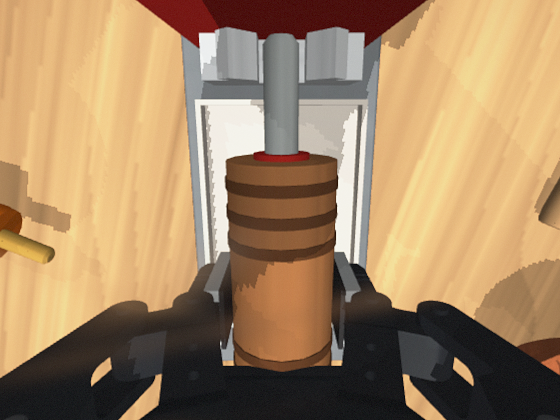

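>>> servo_tool --deltas '[[[30,0.2,-0.7,0,0],[30,0.3,-1,0,0],[30,0.3,-1,0,0]]]'

```text
time: 18.65
tool_pos: [0.5519, -0.1726, 0.118]
tool_rot: [0.001, 0.603, 0.798, 0.001]
contact_force: [3.5, -4.1, -3.2]
gripper_width: 0.45
```

>>> servo_tool --deltas '[[[30,0.2,-0.7,0,0],[30,0.3,-1,0,0],[30,0.3,-1,0,0]]]'

```text
time: 19.02
tool_pos: [0.5521, -0.1736, 0.118]
tool_rot: [0.001, 0.603, 0.798, 0.001]
contact_force: [3.3, -3.9, -3.7]
gripper_width: 0.449
```

>>> servo_tool --deltas '[[[30,0.2,-0.7,0,0],[30,0.3,-1,0,0],[30,0.3,-1,0,0]]]'

```text
time: 19.4
tool_pos: [0.5519, -0.174, 0.1178]
tool_rot: [0.0, 0.603, 0.798, 0.001]
contact_force: [4.1, -0.2, -1.6]
gripper_width: 0.447
```

>>> servo_tool --deltas '[[[30,0.2,-0.7,0,0],[30,0.3,-1,0,0],[30,0.3,-1,0,0]]]'

```text
time: 19.77
tool_pos: [0.5518, -0.1741, 0.1176]
tool_rot: [-0.001, 0.603, 0.798, 0.001]
contact_force: [1.7, 4.6, 1.5]
gripper_width: 0.446
```

```bash
python3 w.py w17;python3 -c "
from plant import *;import cv2
for n in ['scene']: cv2.imwrite('pics/%s17.png'%n,grab_frame(n)[:,:,::-1])
a=cv2.imread('pics/scene17.png');cv2.imwrite('pics/c22.png',cv2.resize(a[160:210,150:260],None,fx=7,fy=7,interpolation=2))
"
```

```text
19.775 [ 0.55181694 -0.17413451  0.11762192] [-7.36206056e-04  6.02555660e-01  7.98075773e-01  1.09282093e-03] [1.70044613 4.59208847 1.52414194] 0.44590390943958313
```

View pics/c22.png

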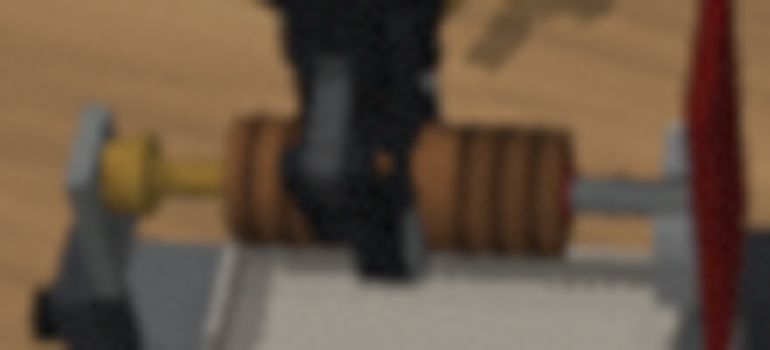

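View pics/w17.png

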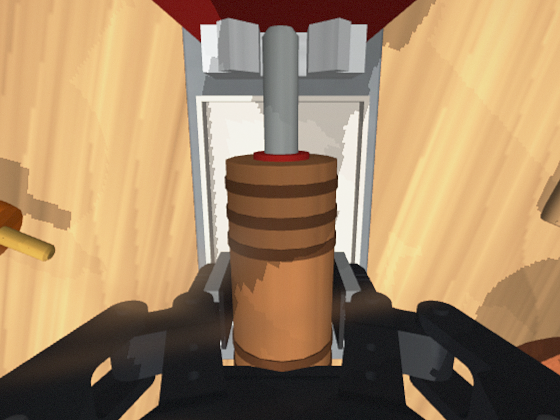

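Brass pin bottomed: the axial force reversed at v ≈ −2 mm. I'll ease off the push and lower slightly onto the floor of the open cup.

>>> servo_tool --deltas '[[[30,-0.2,0.7,0,0],[30,-0.4,1.5,0,0],[30,-0.4,1.5,0,0]]]'

```text
time: 20.25
tool_pos: [0.5514, -0.1742, 0.1174]
tool_rot: [0.0, 0.603, 0.798, -0.0]
contact_force: [4.5, 0.8, -0.2]
gripper_width: 0.452
```

>>> servo_tool --deltas '[[[30,0,0,-0.5,0],[30,0,0,-1,0],[30,0,0,-1,0]]]'

```text
time: 20.62
tool_pos: [0.5513, -0.1742, 0.1168]
tool_rot: [0.0, 0.603, 0.798, -0.0]
contact_force: [1.4, 0.4, 3.6]
gripper_width: 0.446
```

>>> servo_tool --deltas '[[[30,0,0,0.7,0],[30,0,0,0.7,0]]]'

```text
time: 20.88
tool_pos: [0.5512, -0.1742, 0.1168]
tool_rot: [0.0, 0.603, 0.798, -0.0]
contact_force: [2.5, -1.7, 0.6]
gripper_width: 0.45
```

>>> servo_tool --deltas '[[[42,0,0,0.7,0],[46,0,0,0.7,0],[50,0,0,0.7,0],[55,0,0,0.7,0],[60,0,0,0.7,0]]]'

```text
time: 21.5
tool_pos: [0.5511, -0.1739, 0.1177]
tool_rot: [-0.0, 0.603, 0.798, -0.0]
contact_force: [-0.6, -0.4, -0.4]
gripper_width: 0.696
```

```bash
python3 w.py w18;python3 -c "
from plant import *;import cv2
for n in ['scene']: cv2.imwrite('pics/%s18.png'%n,grab_frame(n)[:,:,::-1])
a=cv2.imread('pics/scene18.png');cv2.imwrite('pics/c23.png',cv2.resize(a[160:210,150:260],None,fx=7,fy=7,interpolation=2))
"
```

```text
21.5 [ 0.55114589 -0.17388876  0.11766504] [-1.01249505e-04  6.02740185e-01  7.97937502e-01 -5.26904261e-05] [-0.57725465 -0.42544706 -0.44924353] 0.6960580941616905
```

View pics/c23.png

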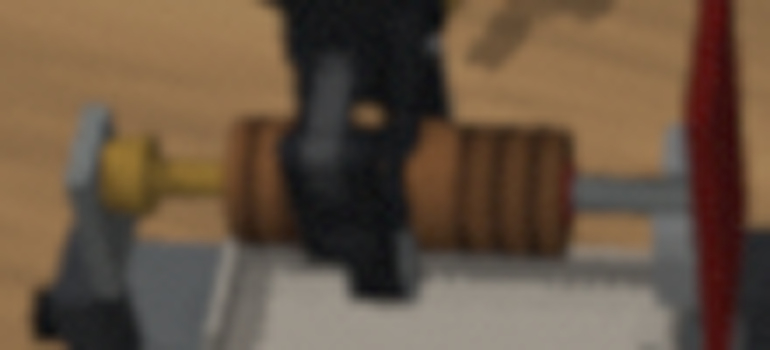

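View pics/w18.png

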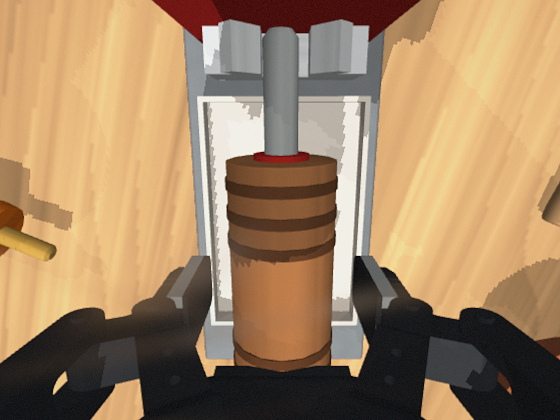

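The roller sits free in both cups. Retreating upward.

>>> servo_tool --deltas '[[[80,0,0,0,0],[85,0,0,5,0],[85,0,0,25,0],[85,0,0,60,0],[85,0,0,100,0]]]'

```text
time: 22.22
tool_pos: [0.5512, -0.1739, 0.2199]
tool_rot: [0.0, 0.603, 0.798, 0.0]
contact_force: [-0.0, -0.8, -0.4]
gripper_width: 0.996
```

>>> servo_tool --deltas '[[[85,0,0,40,0],[85,0,0,80,0],[85,0,0,85,0],[85,0,0,85,0]]]'

```text
time: 22.72
tool_pos: [0.5512, -0.1739, 0.3035]
tool_rot: [0.001, 0.603, 0.798, 0.0]
contact_force: [0.6, 0.5, 0.9]
gripper_width: 0.997
```

```bash
python3 w.py w19;python3 -c "
from plant import *;import cv2
for n in ['scene']: cv2.imwrite('pics/%s19.png'%n,grab_frame(n)[:,:,::-1])
a=cv2.imread('pics/scene19.png');cv2.imwrite('pics/c24.png',cv2.resize(a[140:250,145:310],None,fx=4.8,fy=4.8,interpolation=2))
"
```

```text
22.725 [ 0.55123701 -0.17391125  0.3034562 ] [5.99785402e-04 6.02742000e-01 7.97935904e-01 1.19519437e-04] [0.63311661 0.50573055 0.9298458 ] 0.9972272232737407
```

View pics/c24.png

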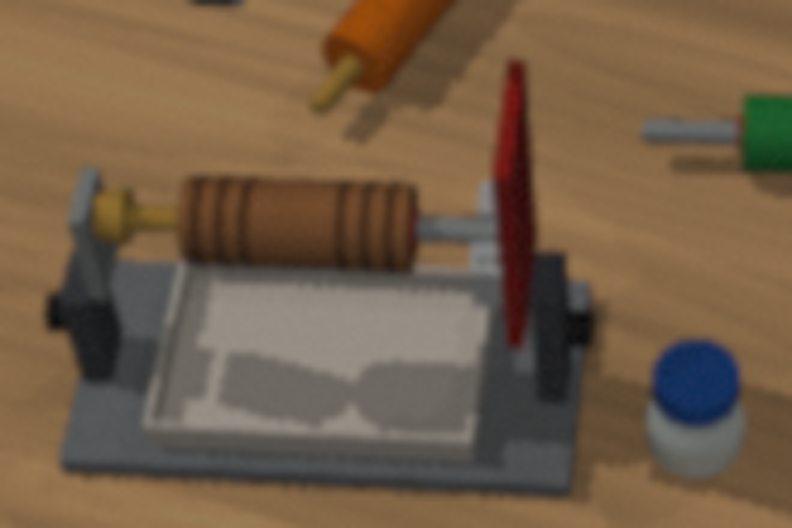

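View pics/w19.png

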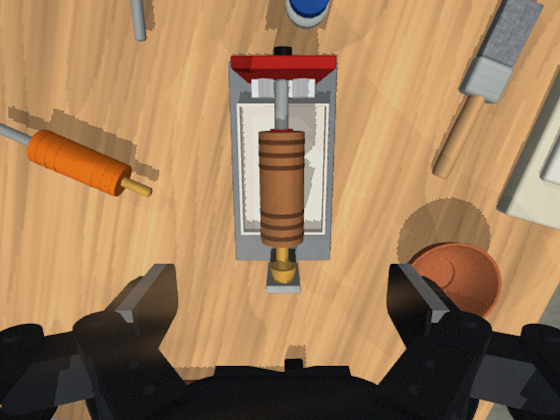

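```bash
python3 - <<'E'
import cv2
a=cv2.imread('pics/w19.png')
cv2.imwrite('pics/c25.png',cv2.resize(a[45:300,225:345],None,fx=4,fy=2.35,interpolation=2))
cv2.imwrite('pics/c26.png',cv2.resize(a[225:300,240:330],None,fx=7,fy=7,interpolation=2))
from h import *
import pickle
c,s=pickle.load(open('pics/w19.pkl','rb'))
O=np.array([.552,-.1735]);t=.277;u=np.array([-np.sin(t),np.cos(t)])
def R(v,z): p=O+u*v; return proj("",[p[0],p[1],z],c).round(1)
for h in (.113,.116):
  for dv in (0,.003): 
    print(h,dv,"rolltop+",R(.05+dv,h+.02),"rolltop-",R(-.05+dv,h+.02),"rimtop",R(-.075,h+.0135),"rimctr",R(-.075,h),"plate top",R(.092,h+.075),"alu edge",R(.078,h+.012))
E
```

```text
0.113 0 rolltop+ [282.1 133. ] rolltop- [282.2 247.9] rimtop [282.2 270.5] rimctr [282.2 264.4] plate top [282.2  70.2] alu edge [282.   97.3]
0.113 0.003 rolltop+ [282.1 129.2] rolltop- [282.2 244.7] rimtop [282.2 270.5] rimctr [282.2 264.4] plate top [282.2  70.2] alu edge [282.   97.3]
0.116 0 rolltop+ [282.1 133.2] rolltop- [282.2 249.1] rimtop [282.2 271.9] rimctr [282.2 265.7] plate top [282.3  69.7] alu edge [282.1  97.2]
0.116 0.003 rolltop+ [282.1 129.4] rolltop- [282.2 245.9] rimtop [282.2 271.9] rimctr [282.2 265.7] plate top [282.3  69.7] alu edge [282.1  97.2]
```

View pics/c25.png

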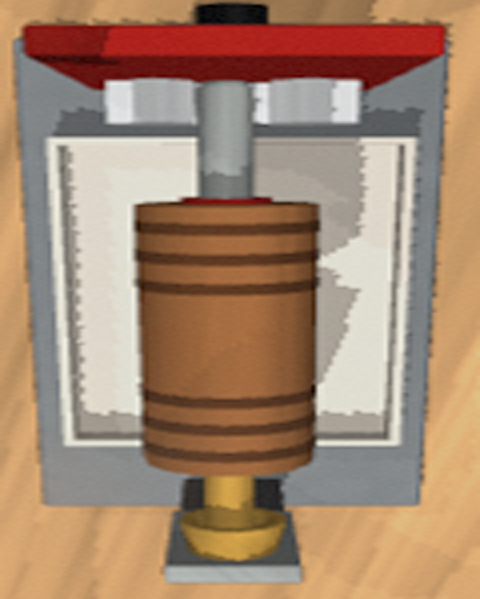

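View pics/c26.png

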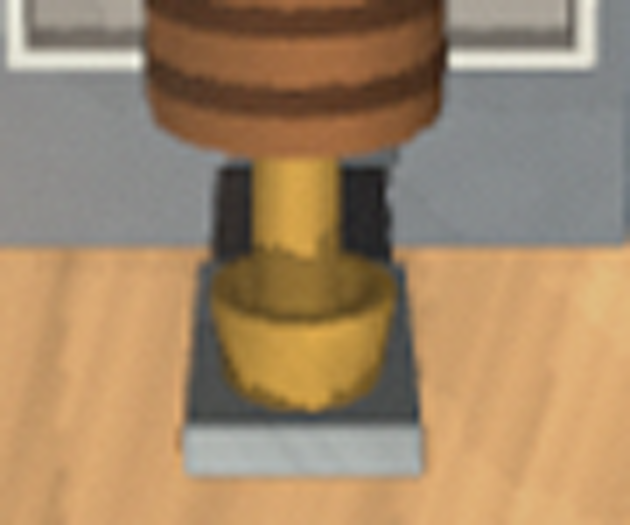

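The pose looks right, but the axial estimate is uncertain by about 2 mm. One closer look at the brass cup.

>>> servo_tool --deltas '[[[85,11,-38,0,0],[85,22,-77,-20,0],[85,31,-110,-60,0],[85,31,-110,-85,0],[85,31,-110,-85,0]]]'

```text
time: 23.45
tool_pos: [0.58, -0.2829, 0.2123]
tool_rot: [-0.005, 0.603, 0.798, -0.0]
contact_force: [-0.1, 0.1, 0.2]
gripper_width: 0.995
```

>>> servo_tool --deltas '[[[85,0,0,0,0],[85,0,0,0,0]]]'

```text
time: 23.7
tool_pos: [0.5829, -0.2839, 0.2197]
tool_rot: [0.001, 0.603, 0.798, 0.0]
contact_force: [0.8, 0.2, 0.0]
gripper_width: 0.997
```

```bash
python3 w.py w20;python3 -c "
import cv2
a=cv2.imread('pics/w20.png');cv2.imwrite('pics/c27.png',cv2.resize(a[60:260,190:390],None,fx=3,fy=3,interpolation=2))"
```

```text
23.7 [ 0.58294836 -0.28391501  0.21968518] [1.46876771e-03 6.02513845e-01 7.98107070e-01 1.21692537e-04] [0.75133062 0.2187322  0.00671712] 0.9972182692805159
```

View pics/w20.png

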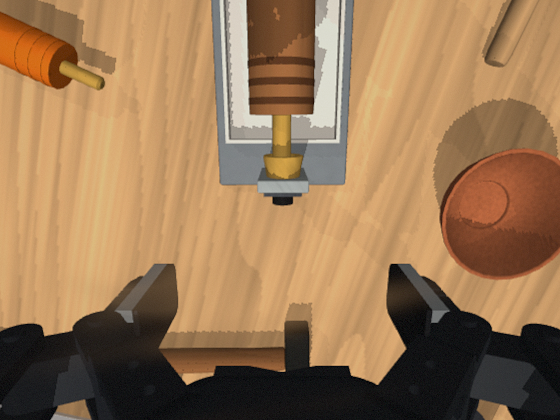

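View pics/c27.png

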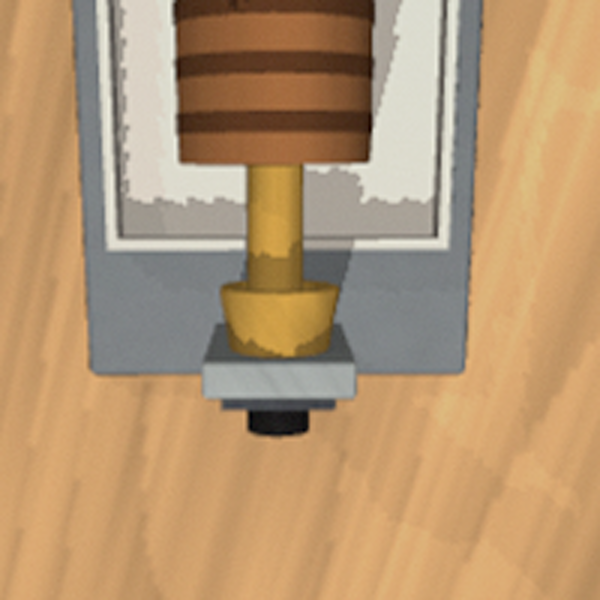

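```bash
python3 - <<'E'
from h import *
import pickle
c,s=pickle.load(open('pics/w20.pkl','rb'))
u=np.array([-.2734,.9619])
for h in (.112,.116):
  A=ray("",(282,60+160/3),h,c)
  T=ray("",(282,60+166/3),h+.02,c)
  for r in (283,286,289):
    B=ray("",(282,60+r/3),h,c); print(h,r,(A-B)[:2]@u,(T-B)[:2]@u)
E
```

```text
0.112 283 0.02572515118625521 0.024732042642125696
0.112 286 0.026372421357713338 0.025379312813583823
0.112 289 0.02702066626330759 0.026027557719178075
0.116 283 0.02527968777214735 0.024307690153094388
0.116 286 0.025915749644834365 0.0249437520257814
0.116 289 0.02655276937290747 0.025580771753854505
```

The gap from roller end to brass rim measures 25–26 mm (25 mm when fully home), so the pin is home to within about 1 mm. Handing in.

```bash
python3 -c "
from plant import *
print(job_done()); print(state()['time'])"
```

```text
the job is handed in; nothing more can be done
None
the job is handed in; nothing more can be done
```

The wooden roller is mounted in the cleaning stand and released, and I handed the job in after about 24 s; no verdict is given.

**What I did:** I gripped the roller round the middle and lifted it clear of the cradle. I pressed its sprung pin about 20 mm in against the red plate (about 9 N) and felt the open cup's floor at a tool height of about 0.115 m. I then eased the roller back until the brass pin bottomed in its cup, and let go.

**Last checks:**
- **Position:** the roller end stands 25–26 mm from the brass rim, against 25 mm when fully home. It sits about 1 mm off the stand's centre line sideways and looks level.
- **Contact:** the gripper was open and clear of everything, with wrist force near zero. The jar and mug were not touched; the largest force I read at the wrist was about 10 N.

**What disagreed:**
- Touching the slot floor pitched the roller about 0.035 rad in the grip, brass end low. I raised the tool before inserting, and it came level again.
- An earlier, more distant image put the roller 1–2 mm further towards the plate than the final close view did.
- The brass pin bottomed about 2 mm further back than my image-based stand position predicted; I put this down to the error of that estimate.

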